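# Line up the green stencil paints by shade

### The arm

A 7-joint arm with a two-finger parallel gripper is mounted at the origin on the work surface. World frame = base frame: x ahead of the robot, y to its left, z up, the work surface at z = 0. Lengths are in m, angles in rad, forces in N, time in s.
With the tool pointing down it reaches from about 0.425 to 0.925 m from the base axis. Payload 6.8 kg.
Tool frame: the origin (TCP) lies on the centre line of the jaws, within the pads' length; the fingertips stand 14 mm ahead of it and the grasp point (between the pads) lies 5 mm behind it (bot.finger_overhang is the distance from the TCP to the fingertips, in m); z points along the fingers, y is the line along which they close (so a half turn about z gives the same grasp; the last joint's range is limited). The gripper opens to 85 mm and grips with 20 to 120 N. Pads are 22 mm wide; open, the fingers measure 114 mm over their backs; the gripper's body (76 mm by 85 mm) begins 54 mm behind the grasp point. The pads swing forward as they close: fully open they stand 13 mm farther back than shut.
Start: joints at [1.109, 0.477, 0.022, 1.555, -0.011, 1.109, -0.083], TCP at [0.234, -0.633, 0.245] pointing down, gripper open.
Joint ranges: [-2.96, 2.96], [-0.34, 2.1], [-1.41, 1.46], [0.24, 2.44], [-1.37, 4.51], [0.17, 1.92], [-2.96, 2.96]. Speed limits (rad/s): [2.39, 2.39, 3.14, 3.14, 3.14, 3.14, 3.14].

### API

Orientations are given as a unit quaternion [w, x, y, z].
In Python, from station import bot gives the robot as it stands.
- The arm moves only by the shell command python3 -m inch 'ROWS' [OPENING] [FORCE]. ROWS is JSON, a list of rows, each a list of 4 numbers: the shift along the tool's x, y, z in m, then the turn about the tool's z in degrees. A call has 1 to 12 rows; each row shifts and turns the commanded pose from where the row before left it, along the tool's axes as they then stand; what a row does not reach is not made up. A row lasts 1/10 s, in which the tool goes at most 50 mm and 8.59 degrees, less where a joint would pass 70% of its speed; a pose out of reach is approached as far as the arm can. A call is refused whole if a number of a shift passes 0.05 or a number of a turn 8.59, either way. A call with a gripper value outside its range is refused whole. OPENING is the finger opening in m, from 0 to 0.0854, set as the call begins (- or left out, the last holds). The fingers move at their own pace and stop on an object; FORCE is the grip in N (left out, the last holds). Time passes only in rows, so rows that do not move let the fingers close. It gives the time, the measured TCP pose, the force, the opening and the grip force at its end, in the units of the state.
- bot.get_obs(): the state, without advancing time (a new reading comes with each control period).
- bot.read_camera(name): name is "side" or "top" or "wrist"; returns a dict with "color" (400x640x3 uint8, red, green, blue), "mtx" (3x3 intrinsics, pixels), "world_from_camera" (4x4, takes a point from camera to world coordinates); the wrist camera has in their place "hand_eye" (4x4, takes a point from camera to tool coordinates, whose origin is the TCP and whose axes are the flange's). Camera axes: x right, y up, looking along -z (the intrinsics and any distortion apply to the point x, -y, -z); pixel columns grow to the right and rows downward; lengths in m; the calibration is good to about 2 mm. The wrist camera is an equidistant fisheye: a pixel r from the principal point sees the ray r / f radians off the axis. A picture is of the moment at which its call begins: read the wrist's pose just before it. There is no depth.
- bot.hand_in(): hands the job in; it is judged then, once.
The state is a dict: "t": time; "q": joint angles; "joint_vel": joint speeds; "joint_torque": joint torques, N m; "eef_pos": TCP position; "tool_rot": TCP orientation; "contact_force": force on the tool from outside, world axes, zero at the start; "torque": the same for the moment, N m; "gripper_width": opening from 0.0 (shut) to 1.0 (fully open); "grasp_force": force on a finger pad.
Only numpy, scipy, OpenCV 4.12 (cv2) and the standard library are available. Lean on these libraries where they do the work, as an engineer would, in place of code of your own. Each camera call takes 0.05 s, during which the arm holds its last target. There are 200 camera calls.

### The job

Line up the four green paint pots on the four cork marks of the wooden rack in order of shade, the palest next to the white block and the darkest at the opposite end, each standing upright and centred on its mark. Leave the red pot standing where it is, and do not tip any pot over.

Things in the scene. Friction and masses are not known exactly. Their poses are not given: they have to be found in the camera images.
- pot_pale_center (a point): upright round paint pot, palest, whitish mint green, body and lid of one colour; 44 mm across, 62 mm tall, about 0.12 kg, smooth and straight enough to grip anywhere around; this point is on its axis, half-way up (31 mm above its underside); z axis along the pot's axis. Loose, starts standing on the table
- pot_light_center (a point): upright round paint pot, second palest, fresh light green, body and lid of one colour; 44 mm across, 62 mm tall, about 0.12 kg, smooth and straight enough to grip anywhere around; this point is on its axis, half-way up (31 mm above its underside); z axis along the pot's axis. Loose, starts standing on the table
- pot_mid_center (a point): upright round paint pot, second darkest, strong leaf green, body and lid of one colour; 44 mm across, 62 mm tall, about 0.12 kg, smooth and straight enough to grip anywhere around; this point is on its axis, half-way up (31 mm above its underside); z axis along the pot's axis. Loose, starts standing on the table
- pot_dark_center (a point): upright round paint pot, darkest, nearly black green, body and lid of one colour; 44 mm across, 62 mm tall, about 0.12 kg, smooth and straight enough to grip anywhere around; this point is on its axis, half-way up (31 mm above its underside); z axis along the pot's axis. Loose, starts standing on the table
- mark0: round cork mark 0, one of four alike in a straight row 85 mm apart on the dark wooden rack (a fixed board 100 x 450 mm, 18 mm high); 64 mm across, 3 mm thick; numbered 0 to 3 from the robot's right (-y) to its left (+y); origin at the centre of its underside, so its top, on which a pot stands, is 3 mm above the origin (21 mm above the table); its y axis runs along the row, its x axis across it. Fixed
- mark1: round cork mark 1, one of four alike in a straight row 85 mm apart on the dark wooden rack (a fixed board 100 x 450 mm, 18 mm high); 64 mm across, 3 mm thick; numbered 0 to 3 from the robot's right (-y) to its left (+y); origin at the centre of its underside, so its top, on which a pot stands, is 3 mm above the origin (21 mm above the table); its y axis runs along the row, its x axis across it. Fixed
- mark2: round cork mark 2, one of four alike in a straight row 85 mm apart on the dark wooden rack (a fixed board 100 x 450 mm, 18 mm high); 64 mm across, 3 mm thick; numbered 0 to 3 from the robot's right (-y) to its left (+y); origin at the centre of its underside, so its top, on which a pot stands, is 3 mm above the origin (21 mm above the table); its y axis runs along the row, its x axis across it. Fixed
- mark3: round cork mark 3, one of four alike in a straight row 85 mm apart on the dark wooden rack (a fixed board 100 x 450 mm, 18 mm high); 64 mm across, 3 mm thick; numbered 0 to 3 from the robot's right (-y) to its left (+y); origin at the centre of its underside, so its top, on which a pot stands, is 3 mm above the origin (21 mm above the table); its y axis runs along the row, its x axis across it. Fixed
- white_block: white block fixed on the rack at one end of the row (a dark wooden block of the same size is at the other end), 60 mm across the row, 30 mm along it, 45 mm tall; origin at the centre of its underside, 72 mm from the centre of the nearest mark. It may stand at either end
- pot_red_center (a point): the red pot, a bystander of the same size and make as the green ones, standing among them; this point is on its axis, half-way up
Mind the look-alikes: they are no part of the job. Leave any purple or yellow look-alike of the part that bears pot_pale_center alone. What is shaped like the part that bears pot_dark_center but purple is not meant.

How it is judged:
By the outcome, as a careful person would: the job done as asked, in the order asked, and still so for the second after the job is handed in, with the robot touching nothing.
It also fails if it takes over 96 s, if anything falls off the work surface, if the arm or the gripper's body presses on something with over 40 N, if the wrist force passes 120 N, or if a joint passes its speed limit or range.

## Working session

There is one attempt and no reset: what is moved stays moved. The work goes in short steps, Python scripts to look and compute and a shell command to move; the robot and the scene stay as the last step left them, time stands still between calls to the robot, and variables do not carry over. Pictures are saved under pics/ and viewed, at most 14 in all, crops included, and the job is handed in when it is done.

```bash
ls; mkdir -p pics; python3 - <<'E'
from station import bot
import cv2,json
o=bot.get_obs(); print(o)
for n in ("top","side"):
    c=bot.read_camera(n); cv2.imwrite(f"pics/{n}0.png",c["color"][...,::-1]); print(n,c["mtx"],c["world_from_camera"],[k for k in c])
E
```

```text
pics
{'t': 0.0, 'q': array([ 1.10892408,  0.47779007,  0.02235444,  1.55646676, -0.01151309,
        1.10928313, -0.08311056]), 'joint_vel': array([-0.00045052, -0.00135987, -0.00082921, -0.00089662, -0.0014477 ,
       -0.00042286,  0.00074715]), 'joint_torque': array([ 5.81563181e-04, -5.96450222e+01,  1.60863485e+00, -2.81197232e+01,
        1.25666810e-02,  9.38805286e-03,  1.49435323e-05]), 'eef_pos': array([ 0.23363131, -0.63267118,  0.24432623]), 'tool_rot': array([-8.81564392e-04,  9.84396697e-01,  1.75961122e-01, -2.23690769e-04]), 'contact_force': array([ 0.72139372, -0.09029897,  0.51747443]), 'torque': array([-0.00280619, -0.04883572,  0.00208494]), 'grasp_force': 0.0, 'gripper_width': 0.9994030351494838}
top [[494.92933186   0.         313.35006249]
 [  0.         494.92933186 204.86717   ]
 [  0.           0.           1.        ]] [[ 0.02627677  0.98856115 -0.1485139   0.34354699]
 [-0.99954818  0.02815119  0.01053287  0.03170748]
 [ 0.01459323  0.14817003  0.98885423  1.10728662]
 [ 0.          0.          0.          1.        ]] ['color', 'mtx', 'world_from_camera']
side [[412.8278159    0.         317.43165541]
 [  0.         412.8278159  196.16686044]
 [  0.           0.           1.        ]] [[-0.71543747  0.4230692  -0.55602309 -0.00811759]
 [-0.69866473 -0.43788165  0.56579789  0.54630856]
 [-0.00410065  0.79326673  0.60886047  0.61041788]
 [ 0.          0.          0.          1.        ]] ['color', 'mtx', 'world_from_camera']
```

View pics/top0.png

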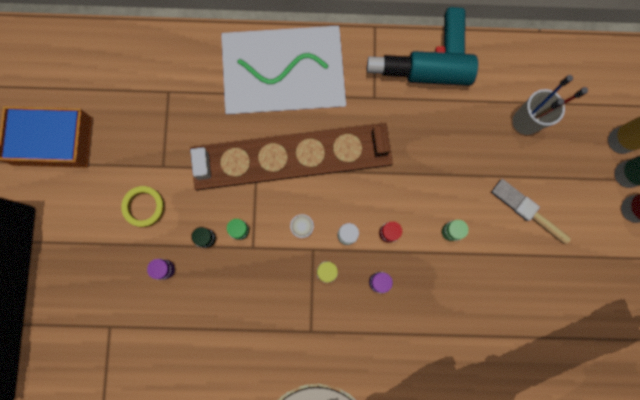

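View pics/side0.png

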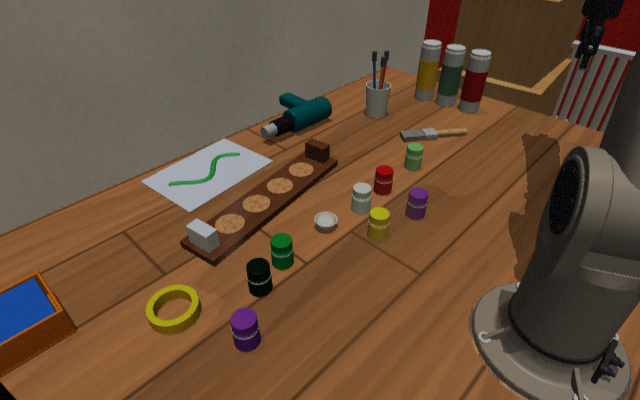

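Top view: the white block is at (200,162), so the palest goes on the left-most mark (mark3). 

Candidates:
- Pale: pot at (349,233). The white dish at (302,226) is low, so not a pot.
- Light: (457,230). The yellow pot at (327,272) is a look-alike.
- Mid: (237,229).
- Dark: (203,237). The purple pots at (160,269) and (382,282) are look-alikes.
- Red: (392,232), bystander.

```bash
cat > h.py <<'E'
import numpy as np,cv2
from station import bot
def ray(c,uv,z):
    T=c["world_from_camera"];K=c["mtx"]
    d=T[:3,:3]@np.array([(uv[0]-K[0,2])/K[0,0],-(uv[1]-K[1,2])/K[1,1],-1]);o=T[:3,3]
    return o+d*(z-o[2])/d[2]
def proj(c,p):
    T=c["world_from_camera"];K=c["mtx"];q=T[:3,:3].T@(np.array(p)-T[:3,3])
    return K[0,0]*q[0]/-q[2]+K[0,2],K[1,1]*-q[1]/-q[2]+K[1,2]
E
python3 - <<'E'
from h import *
c=bot.read_camera("top");im=c["color"]
hsv=cv2.cvtColor(im,cv2.COLOR_RGB2HSV)
S=dict(pale=(349,233),red=(392,232),light=(457,230),mid=(237,229),dark=(203,237),dish=(302,226),yel=(327,272),pur=(382,282))
for i,u in enumerate([348,310,273,235]): S[f"mark{i}"]=(u,[147,152,157,162][i])
S["wb"]=(200,162)
for n,(u,v) in S.items():
    # segment by colour distance from seed in a window
    w=22;p=im[v-w:v+w,u-w:u+w].astype(int);s=np.median(im[v-3:v+4,u-3:u+4].reshape(-1,3),0)
    m=(np.abs(p-s).max(2)<(28 if n!="dark" else 20)).astype(np.uint8)
    m=cv2.morphologyEx(m,cv2.MORPH_CLOSE,np.ones((5,5)));m=cv2.morphologyEx(m,cv2.MORPH_OPEN,np.ones((5,5)))
    k,l,st,ce=cv2.connectedComponentsWithStats(m);j=l[w,w]
    uv=ce[j]+[u-w,v-w]
    z=.021 if n[:4]=="mark" else .063 if n=="wb" else .062
    print(n,s,hsv[v,u],uv.round(1),st[j],ray(c,uv,z).round(4))
crop=im[180:300,130:490]
cv2.imwrite("pics/crop.png",cv2.resize(crop,None,fx=2.2,fy=2.2,interpolation=cv2.INTER_CUBIC)[...,::-1])
E
```

```text
pale [169. 171. 176.] [111  10 176] [348.5 232.6] [ 13  13  18  18 274] [ 0.4432 -0.0556  0.062 ]
red [164.  54.  56.] [  0 169 164] [392.5 230.4] [ 14  12  18  18 271] [ 0.4506 -0.1489  0.062 ]
light [131. 169. 129.] [ 57  60 170] [458.5 228.9] [ 15  12  18  19 279] [ 0.4577 -0.2897  0.062 ]
mid [ 77. 150.  88.] [ 65 121 152] [235.8 227.5] [ 12  12  18  18 267] [0.4474 0.1834 0.062 ]
dark [40. 58. 43.] [62 76 54] [202.6 236.8] [ 11  13  22  19 323] [0.4258 0.2522 0.062 ]
dish [169. 171. 175.] [111  10 176] [301.8 225.5] [ 15  15  15  14 180] [0.4557 0.0439 0.062 ]
yel [169. 170.  83.] [ 31 131 170] [327.1 271.3] [ 13  12  19  19 298] [ 0.3608 -0.0118  0.062 ]
pur [134.  77. 151.] [144 118 151] [382.  282.1] [ 13  13  19  19 285] [ 0.3413 -0.1273  0.062 ]
mark0 [163. 128.  92.] [ 16 118 154] [347.3 147.4] [  8   9  28  28 614] [ 0.6401 -0.0531  0.021 ]
mark1 [164. 130.  92.] [ 15 116 156] [309.8 152.2] [  8   9  28  27 612] [0.6266 0.0313 0.021 ]
mark2 [164. 130.  92.] [ 14 117 155] [272.4 156.9] [  8   9  28  27 613] [0.6132 0.1151 0.021 ]
mark3 [163. 131.  93.] [ 16 115 158] [234.5 161.6] [  8   8  28  28 625] [0.5997 0.1995 0.021 ]
wb [169. 170. 176.] [115   9 176] [198.5 161.5] [ 14   9  14  26 328] [0.5878 0.2705 0.063 ]
```

View pics/crop.png

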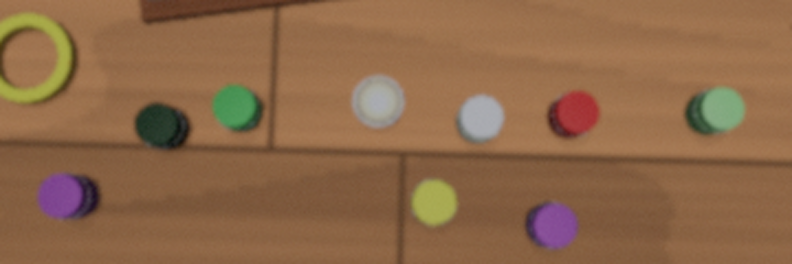

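Choices confirmed in the crop: dark (157,124), mid (236,106), pale pot (482,118), light (722,109). The round thing at (379,101) is the dish. I'll grip across the row (tool y at +9.1°), so the same orientation serves every pot.

```bash
cat >> h.py <<'E'
from scipy.spatial.transform import Rotation as Ro
P=dict(light=(.4577,-.2897),pale=(.4432,-.0556),mid=(.4474,.1834),dark=(.4258,.2545),
 m0=(.6401,-.0531),m1=(.6266,.0313),m2=(.6132,.1151),m3=(.5997,.1995))
def delta(xy,z):
    o=bot.get_obs();q=o["tool_rot"];R=Ro.from_quat(np.r_[q[1:],q[0]]).as_matrix()
    d=R.T@(np.array([*xy,z])-o["eef_pos"])
    return (d*1000).round(1), round(np.degrees(np.arctan2(R[1,1],R[0,1])),2),R[2,2].round(4)
def go(*a):
    for n,z in a:print(n,z,*delta(P[n],z))
E
python3 - <<'E'
from h import *
c=bot.read_camera("side")
for n in("pale","light","mid","dark"):print(n,np.round(proj(c,(*P[n],.062))))
E
python3 -m inch '[[0,0,0,-7],[0,0,0,-7],[0,0,0,-7],[0,0,0,-7],[0,0,0,-7],[0,0,0,-7],[0,0,0,-7],[0,0,0,-7],[0,0,0,-7],[0,0,0,-8],[0,0,0,-8],[0,0,0,0]]' 0.07 40
python3 -c "
from h import *
go(('light',.2),('light',.033))"
```

```text
pale [362. 187.]
light [415. 147.]
mid [281. 240.]
dark [259. 265.]
t: 1.4
eef_pos: [0.2336, -0.6331, 0.245]
tool_rot: [-0.0, 0.647, 0.762, 0.0]
contact_force: [0.4, -0.6, 0.8]
gripper_width: 0.824
grasp_force: 0.0
light 0.2 [302.5 276.8  45.2] 9.33 -1.0
light 0.033 [302.5 276.7 212.2] 9.33 -1.0
```

```bash
python3 -m inch '[[0.02,0.02,0,0],[0.035,0.032,0,0],[0.035,0.032,0.005,0],[0.035,0.032,0.005,0],[0.035,0.032,0.01,0],[0.035,0.032,0.01,0],[0.035,0.032,0.01,0],[0.035,0.032,0.005,0],[0.0275,0.024,0,0],[0.01,0.009,0,0],[0,0,0,0],[0,0,0,0]]'
python3 - <<'E'
from h import *
go(('light',.2),('light',.033))
c=bot.read_camera("wrist");cv2.imwrite("pics/w1.png",c["color"][...,::-1]);print(c["mtx"],c["hand_eye"])
E
```

```text
t: 2.6
eef_pos: [0.4577, -0.2915, 0.2002]
tool_rot: [0.0, 0.649, 0.761, -0.001]
contact_force: [-0.4, -0.6, -0.8]
gripper_width: 0.818
grasp_force: 0.0
light 0.2 [1.8 0.3 0.2] 9.1 -1.0
light 0.033 [  1.9   0.4 167.2] 9.1 -1.0
[[309.70691629   0.         320.38728984]
 [  0.         309.70691629 198.40004083]
 [  0.           0.           1.        ]] [[ 8.73350212e-04  9.50713061e-01  3.10070820e-01  7.88249128e-02]
 [ 9.99999592e-01 -7.58953460e-04 -4.89574896e-04 -1.87609967e-04]
 [-2.30115927e-04  3.10071121e-01 -9.50713336e-01 -1.27690499e-01]
 [ 0.00000000e+00  0.00000000e+00  0.00000000e+00  1.00000000e+00]]
```

View pics/w1.png

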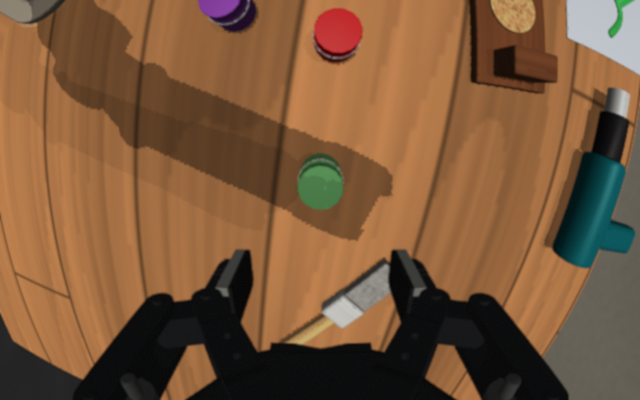

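The light pot's lid is seen at about (321,187) between the fingers; the red pot is clear of it at (338,33).

```bash
cat >> h.py <<'E'
def wray(uv,z):
    o=bot.get_obs();q=o["tool_rot"];R=Ro.from_quat(np.r_[q[1:],q[0]]).as_matrix()
    c=bot.read_camera("wrist");K=c["mtx"];H=c["hand_eye"]
    a=np.array([uv[0]-K[0,2],uv[1]-K[1,2]])/K[0,0];r=np.hypot(*a);s=np.sin(r)/max(r,1e-9)
    d=R@H[:3,:3]@np.array([a[0]*s,-a[1]*s,-np.cos(r)]);p=o["eef_pos"]+R@H[:3,3]
    return p+d*(z-p[2])/d[2]
E
python3 - <<'E'
from h import *
print(wray((321,187),.062))
E
python3 -m inch '[[0.002,0,0.02,0],[0,0,0.03,0],[0,0,0.035,0],[0,0,0.03,0],[0,0,0.025,0],[0,0,0.017,0],[0,0,0.01,0],[0,0,0,0],[0,0,0,0]]'
```

```text
[ 0.45731242 -0.28935244  0.062     ]
t: 3.6
eef_pos: [0.4583, -0.2889, 0.0338]
tool_rot: [0.0, 0.648, 0.762, -0.0]
contact_force: [0.2, -0.1, 0.7]
gripper_width: 0.821
grasp_force: 0.0
```

Wrist ray agrees within 1 mm. Close, lift, then go.

```bash
python3 -m inch '[[0,0,0,0],[0,0,0,0],[0,0,0,0],[0,0,0,0],[0,0,0,0],[0,0,0,0],[0,0,0,0],[0,0,-0.01,0],[0,0,-0.03,0],[0,0,-0.04,0],[0,0,-0.03,0],[0,0,-0.01,0]]' 0.03 40
python3 -c "
from h import *
go(('m2',.154),('m2',.055))"
```

```text
t: 4.8
eef_pos: [0.4599, -0.2887, 0.1572]
tool_rot: [0.003, 0.648, 0.762, 0.001]
contact_force: [0.2, -0.8, -0.8]
gripper_width: 0.506
grasp_force: 40.9
m2 0.154 [373.8 216.3   2.8] 9.27 -1.0
m2 0.055 [374.2 215.9 101.8] 9.27 -1.0
```

```bash
python3 -m inch '[[0.015,0.008,0,0],[0.03,0.017,0,0],[0.042,0.025,0,0],[0.045,0.027,0,0],[0.045,0.027,0,0],[0.045,0.027,0,0],[0.045,0.026,0,0],[0.045,0.025,0,0],[0.035,0.02,0,0],[0.02,0.01,0,0],[0.007,0.004,0,0],[0,0,0,0]]'
python3 -c "
from h import *
go(('m2',.154),('m2',.055))"
```

```text
t: 6.0
eef_pos: [0.6067, 0.1064, 0.1528]
tool_rot: [-0.0, 0.647, 0.762, -0.0]
contact_force: [-0.9, -0.5, -0.9]
gripper_width: 0.507
grasp_force: 40.9
m2 0.154 [ 7.6  7.8 -1.2] 9.37 -1.0
m2 0.055 [ 7.6  7.9 97.8] 9.37 -1.0
```

```bash
python3 -m inch '[[0.004,0.004,0.01,0],[0.004,0.004,0.02,0],[0,0,0.025,0],[0,0,0.02,0],[0,0,0.01,0],[0,0,0.005,0],[0,0,0,0],[0,0,0,0]]'
python3 -c "
from h import *
go(('m2',.055))"
```

```text
t: 6.8
eef_pos: [0.6144, 0.1147, 0.0641]
tool_rot: [0.0, 0.648, 0.762, 0.001]
contact_force: [0.8, 1.9, -0.6]
gripper_width: 0.502
grasp_force: 40.9
m2 0.055 [ 0.6 -1.2  9.1] 9.24 -1.0
```

```bash
python3 -m inch '[[0.0005,-0.001,0.005,0],[0,0,0.003,0],[0,0,0.001,0],[0,0,0,0],[0,0,0,0]]'
```

```text
t: 7.3
eef_pos: [0.6129, 0.1154, 0.0554]
tool_rot: [0.0, 0.648, 0.762, 0.0]
contact_force: [-2.3, -0.6, 8.3]
gripper_width: 0.508
grasp_force: 41.8
```

```bash
python3 -m inch '[[0,0,0,0],[0,0,0,0],[0,0,0,0],[0,0,0,0],[0,0,0,0],[0,0,-0.01,0],[0,0,-0.025,0],[0,0,-0.04,0],[0,0,-0.04,0],[0,0,-0.02,0],[0,0,-0.005,0],[0,0,0,0]]' 0.07
python3 -c "
from h import *
go(('pale',.2))"
```

```text
t: 8.5
eef_pos: [0.613, 0.1152, 0.1952]
tool_rot: [0.001, 0.648, 0.762, 0.001]
contact_force: [-0.4, -0.8, 0.3]
gripper_width: 0.818
grasp_force: 0.0
pale 0.2 [-141.3 -195.1   -5.1] 9.26 -1.0
```

```bash
python3 -m inch '[[-0.01,-0.015,0,0],[-0.015,-0.025,0,0],[-0.02,-0.03,0,0],[-0.025,-0.03,0,0],[-0.025,-0.03,0,0],[-0.02,-0.03,0,0],[-0.015,-0.02,0.01,0],[-0.0083,-0.01,0.01,0],[-0.003,-0.005,0.02,0],[0,0,0.02,0],[0,0,0,0],[0,0,0,0]]'
python3 - <<'E'
from h import *
go(('pale',.033))
c=bot.read_camera("top");cv2.imwrite("pics/t2.png",c["color"][...,::-1])
print(np.round(proj(c,(*P["m2"],.083)),1))
E
```

```text
t: 9.7
eef_pos: [0.4429, -0.055, 0.1337]
tool_rot: [-0.001, 0.647, 0.762, -0.0]
contact_force: [-0.7, -0.5, 0.3]
gripper_width: 0.82
grasp_force: 0.0
pale 0.033 [ -0.8   0.3 100.7] 9.33 -1.0
[270.4 149.8]
```

View pics/t2.png

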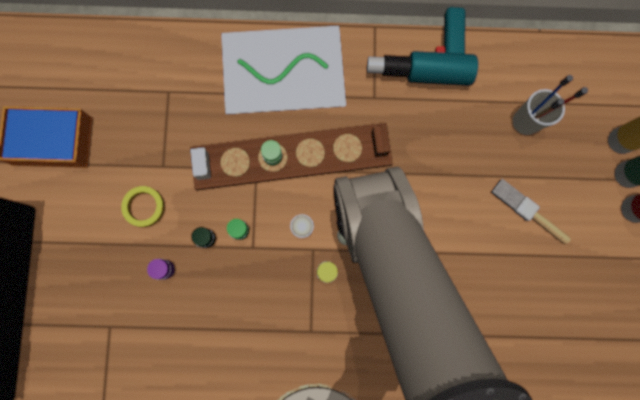

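The light pot stands at (271,151), about where expected (270,150). Next, the pale pot.

```bash
python3 -m inch '[[-0.001,0,0.02,0],[0,0,0.03,0],[0,0,0.025,0],[0,0,0.015,0],[0,0,0.01,0],[0,0,0,0],[0,0,0,0]]'
python3 -m inch '[[0,0,0,0],[0,0,0,0],[0,0,0,0],[0,0,0,0],[0,0,0,0],[0,0,0,0],[0,0,0,0],[0,0,-0.01,0],[0,0,-0.03,0],[0,0,-0.04,0],[0,0,-0.03,0],[0,0,-0.01,0]]' 0.03 40
python3 -c "
from h import *
go(('m3',.154))"
```

```text
t: 10.45
eef_pos: [0.444, -0.0565, 0.035]
tool_rot: [0.0, 0.648, 0.762, 0.0]
contact_force: [0.7, 0.0, 0.0]
gripper_width: 0.819
grasp_force: 0.0
t: 11.65
eef_pos: [0.4449, -0.0567, 0.1579]
tool_rot: [0.002, 0.648, 0.762, 0.001]
contact_force: [0.8, 1.0, -1.3]
gripper_width: 0.509
grasp_force: 40.9
m3 0.154 [227.9 194.    4.5] 9.26 -1.0
```

```bash
python3 -m inch '[[0.01,0.009,0,0],[0.02,0.017,0,0],[0.028,0.024,0,0],[0.03,0.026,0,0],[0.03,0.026,0,0],[0.03,0.026,0,0],[0.03,0.025,0,0],[0.025,0.021,0,0],[0.015,0.012,0,0],[0.01,0.008,0,0],[0,0,0,0],[0,0,0,0]]'
python3 -c "
from h import *
go(('m3',.055))"
```

```text
t: 12.85
eef_pos: [0.5974, 0.1984, 0.1538]
tool_rot: [-0.0, 0.648, 0.762, -0.001]
contact_force: [-0.3, -0.1, -0.8]
gripper_width: 0.502
grasp_force: 41.0
m3 0.055 [ 0.8  2.6 98.8] 9.24 -1.0
```

```bash
python3 -m inch '[[0,0.002,0.015,0],[0.001,0,0.025,0],[0,0,0.025,0],[0,0,0.015,0],[0,0,0.008,0],[0,0,0.005,0],[0,0,0.003,0],[0,0,0.001,0],[0,0,0,0],[0,0,0,0]]'
```

```text
t: 13.85
eef_pos: [0.6001, 0.2011, 0.0579]
tool_rot: [0.0, 0.648, 0.762, 0.0]
contact_force: [-0.1, 0.1, -1.2]
gripper_width: 0.509
grasp_force: 41.0
```

```bash
python3 -m inch '[[-0.001,0,0.001,0],[0,0,0.001,0],[0,0,0,0],[0,0,0,0]]'
```

```text
t: 14.25
eef_pos: [0.6003, 0.1999, 0.0564]
tool_rot: [0.0, 0.648, 0.762, 0.0]
contact_force: [-2.1, -0.9, 6.8]
gripper_width: 0.501
grasp_force: 41.6
```

```bash
python3 -m inch '[[0,0,0,0],[0,0,0,0],[0,0,0,0],[0,0,0,0],[0,0,0,0],[0,0,-0.01,0],[0,0,-0.025,0],[0,0,-0.04,0],[0,0,-0.04,0],[0,0,-0.02,0],[0,0,-0.005,0],[0,0,0,0]]' 0.07
python3 -c "
from h import *
go(('mid',.135))"
```

```text
t: 15.45
eef_pos: [0.6002, 0.2, 0.1962]
tool_rot: [0.0, 0.648, 0.762, 0.001]
contact_force: [0.8, -0.5, -0.2]
gripper_width: 0.817
grasp_force: 0.0
mid 0.135 [   8.2 -153.5   60.9] 9.27 -1.0
```

```bash
python3 -m inch '[[0,-0.01,0,0],[0.002,-0.02,0,0],[0.002,-0.03,0,0],[0.002,-0.03,0,0],[0.002,-0.03,0.01,0],[0,-0.02,0.01,0],[0,-0.01,0.02,0],[0,-0.0035,0.02,0],[0,0,0,0],[0,0,0,0]]'
python3 -c "
from h import *
go(('mid',.034))"
```

```text
t: 16.45
eef_pos: [0.4462, 0.1828, 0.1347]
tool_rot: [-0.001, 0.648, 0.762, -0.001]
contact_force: [0.7, 0.7, -0.0]
gripper_width: 0.818
grasp_force: 0.0
mid 0.034 [  0.4   1.5 100.7] 9.29 -1.0
```

```bash
python3 -m inch '[[0,0.001,0.02,0],[0,0,0.03,0],[0,0,0.025,0],[0,0,0.015,0],[0,0,0.01,0],[0,0,0,0],[0,0,0,0]]'
python3 -m inch '[[0,0,0,0],[0,0,0,0],[0,0,0,0],[0,0,0,0],[0,0,0,0],[0,0,0,0],[0,0,0,0],[0,0,-0.01,0],[0,0,-0.03,0],[0,0,-0.04,0],[0,0,-0.03,0],[0,0,-0.01,0]]' 0.03 40
python3 -c "
from h import *
go(('m1',.154))"
```

```text
t: 17.15
eef_pos: [0.4487, 0.1837, 0.036]
tool_rot: [0.0, 0.648, 0.762, 0.0]
contact_force: [1.2, -0.6, 0.2]
gripper_width: 0.818
grasp_force: 0.0
t: 18.35
eef_pos: [0.4496, 0.1842, 0.1589]
tool_rot: [0.001, 0.648, 0.762, 0.002]
contact_force: [0.3, 0.6, -1.6]
gripper_width: 0.51
grasp_force: 41.0
m1 0.154 [-179.4  150.1    5.5] 9.27 -1.0
```

```bash
python3 -m inch '[[-0.01,0.008,0,0],[-0.018,0.015,0,0],[-0.024,0.02,0,0],[-0.025,0.021,0,0],[-0.025,0.021,0,0],[-0.025,0.021,0,0],[-0.022,0.019,0,0],[-0.017,0.014,0,0],[-0.009,0.008,0,0],[-0.004,0.003,0,0],[0,0,0,0],[0,0,0,0]]'
python3 -c "
from h import *
go(('m1',.057))"
```

```text
t: 19.55
eef_pos: [0.6241, 0.0319, 0.1549]
tool_rot: [-0.001, 0.647, 0.762, -0.0]
contact_force: [-0.3, 0.5, -0.7]
gripper_width: 0.506
grasp_force: 41.0
m1 0.057 [-1.1  2.5 97.9] 9.36 -1.0
```

```bash
python3 -m inch '[[-0.001,0.001,0.015,0],[0,0,0.025,0],[0,0,0.025,0],[0,0,0.015,0],[0,0,0.008,0],[0,0,0.005,0],[0,0,0.003,0],[0,0,0.001,0],[0,0,0,0],[0,0,0,0]]'
```

```text
t: 20.55
eef_pos: [0.6265, 0.03, 0.0589]
tool_rot: [0.0, 0.648, 0.762, 0.0]
contact_force: [-0.1, 1.0, -1.3]
gripper_width: 0.505
grasp_force: 41.0
```

```bash
python3 -m inch '[[0.001,0,0.001,0],[0,0,0.001,0],[0,0,0,0],[0,0,0,0]]'
```

```text
t: 20.95
eef_pos: [0.6263, 0.0311, 0.0574]
tool_rot: [0.0, 0.648, 0.762, 0.0]
contact_force: [-1.2, 0.3, 6.1]
gripper_width: 0.501
grasp_force: 41.8
```

```bash
python3 -m inch '[[0,0,0,0],[0,0,0,0],[0,0,0,0],[0,0,0,0],[0,0,0,0],[0,0,-0.01,0],[0,0,-0.025,0],[0,0,-0.04,0],[0,0,-0.04,0],[0,0,-0.02,0],[0,0,-0.005,0],[0,0,0,0]]' 0.07
python3 -c "
from h import *
go(('dark',.135))"
```

```text
t: 22.15
eef_pos: [0.6262, 0.0309, 0.1972]
tool_rot: [0.001, 0.648, 0.762, 0.0]
contact_force: [-0.5, -1.0, -0.1]
gripper_width: 0.819
grasp_force: 0.0
dark 0.135 [ 252.9 -161.9   61.9] 9.27 -1.0
```

```bash
python3 -m inch '[[0.012,-0.008,0,0],[0.023,-0.015,0,0],[0.033,-0.021,0,0],[0.035,-0.022,0,0],[0.035,-0.022,0,0],[0.035,-0.022,0,0],[0.03,-0.02,0,0],[0.025,-0.016,0,0],[0.015,-0.01,0,0],[0.01,-0.006,0,0],[0,0,0,0],[0,0,0,0]]'
python3 - <<'E'
from h import *
go(('dark',.035))
c=bot.read_camera("wrist");im=c["color"];w=im[100:300,220:420]
m=cv2.inRange(w,(0,0,0),(255,255,255))
cv2.imwrite("pics/w3.png",cv2.resize(w,None,fx=3,fy=3)[...,::-1])
E
```

```text
t: 23.35
eef_pos: [0.4254, 0.2538, 0.1957]
tool_rot: [-0.0, 0.648, 0.762, -0.001]
contact_force: [0.2, 0.1, -0.2]
gripper_width: 0.817
grasp_force: 0.0
dark 0.035 [  0.7   0.7 160.7] 9.25 -1.0
```

View pics/w3.png

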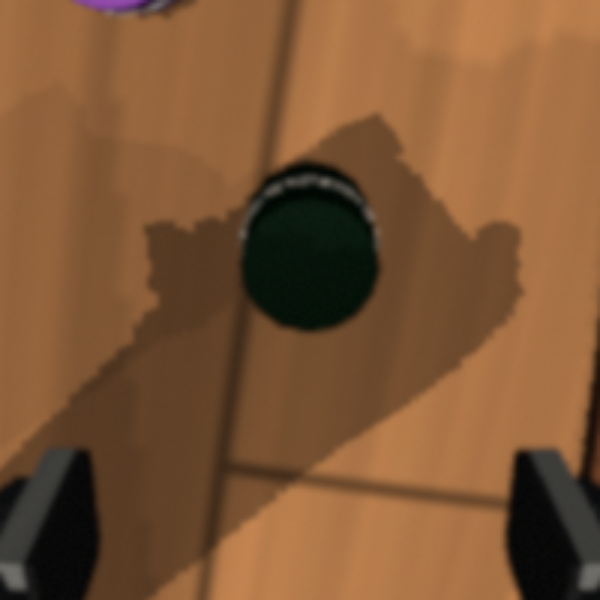

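The dark lid centre is at crop (310,262), i.e. pixel (323.5,187.3).

```bash
python3 - <<'E'
from h import *
p=wray((323.4,187.2),.062);print(p,delta(p[:2],.035))
E
python3 -m inch '[[0,0.001,0.02,0],[0,0,0.03,0],[0,0,0.035,0],[0,0,0.03,0],[0,0,0.02,0],[0,0,0.015,0],[0,0,0.01,0],[0,0,0,0],[0,0,0,0]]'
```

```text
[0.42767357 0.25766674 0.062     ] (array([  4. ,   2.4, 160.9]), np.float64(9.15), np.float64(-1.0))
t: 24.35
eef_pos: [0.4268, 0.2549, 0.0368]
tool_rot: [0.0, 0.648, 0.762, 0.0]
contact_force: [-0.1, -0.0, 0.7]
gripper_width: 0.819
grasp_force: 0.0
```

```bash
python3 -m inch '[[0.002,0.001,0.001,0],[0,0,0,0],[0,0,0,0]]'
python3 -m inch '[[0,0,0,0],[0,0,0,0],[0,0,0,0],[0,0,0,0],[0,0,0,0],[0,0,0,0],[0,0,0,0],[0,0,-0.01,0],[0,0,-0.03,0],[0,0,-0.04,0],[0,0,-0.03,0],[0,0,-0.01,0]]' 0.03 40
python3 -c "
from h import *
go(('m0',.154))"
```

```text
t: 24.65
eef_pos: [0.4273, 0.2571, 0.0358]
tool_rot: [0.0, 0.648, 0.762, 0.001]
contact_force: [-1.3, 0.2, -0.9]
gripper_width: 0.819
grasp_force: 0.0
t: 25.85
eef_pos: [0.4281, 0.2579, 0.1586]
tool_rot: [0.001, 0.648, 0.762, 0.002]
contact_force: [1.0, 1.0, -1.8]
gripper_width: 0.504
grasp_force: 40.9
m0 0.154 [-341.1  159.1    4.7] 9.27 -1.0
```

```bash
python3 -m inch '[[-0.015,0.007,0,0],[-0.03,0.014,0,0],[-0.04,0.019,0,0],[-0.042,0.02,0,0],[-0.042,0.02,0,0],[-0.042,0.02,0,0],[-0.042,0.019,0,0],[-0.037,0.017,0,0],[-0.028,0.013,0,0],[-0.015,0.007,0,0],[-0.008,0.003,0,0],[0,0,0,0]]'
python3 -c "
from h import *
go(('m0',.057))"
```

```text
t: 27.05
eef_pos: [0.6385, -0.054, 0.1548]
tool_rot: [-0.0, 0.648, 0.762, -0.0]
contact_force: [-0.7, 0.6, -1.1]
gripper_width: 0.505
grasp_force: 40.9
m0 0.057 [ 0.5  1.8 97.8] 9.26 -1.0
```

```bash
python3 -m inch '[[0,0.001,0.015,0],[0,0,0.025,0],[0,0,0.025,0],[0,0,0.015,0],[0,0,0.008,0],[0,0,0.005,0],[0,0,0.003,0],[0,0,0.001,0],[0,0,0,0],[0,0,0,0]]'
```

```text
t: 28.05
eef_pos: [0.6403, -0.054, 0.059]
tool_rot: [0.0, 0.648, 0.762, 0.0]
contact_force: [0.1, -0.6, -1.9]
gripper_width: 0.505
grasp_force: 40.9
```

```bash
python3 -m inch '[[0.001,0,0.001,0],[0,0,0.001,0],[0,0,0,0],[0,0,0,0]]'
```

```text
t: 28.45
eef_pos: [0.6399, -0.0528, 0.0567]
tool_rot: [0.0, 0.648, 0.762, 0.0]
contact_force: [-0.7, 0.1, 3.5]
gripper_width: 0.504
grasp_force: 41.1
```

```bash
python3 -m inch '[[0,0,0,0],[0,0,0,0],[0,0,0,0],[0,0,0,0],[0,0,0,0],[0,0,-0.01,0],[0,0,-0.025,0],[0,0,-0.04,0],[0,0,-0.04,0],[0,0,-0.03,0],[0,0,-0.02,0],[0,0,0,0]]' 0.07
python3 -m inch '[[-0.02,0,0,0],[-0.03,0,0,0],[-0.04,0,0,0],[-0.04,0,0,0],[-0.04,0,0,0],[-0.03,0,0,0],[-0.02,0,0,0],[-0.01,0,0,0],[0,0,0,0]]'
python3 - <<'E'
from h import *
c=bot.read_camera("top");im=c["color"]
for i in range(4):
    T=np.array(proj(c,(*P[f"m{i}"],.083)));u,v=T.round().astype(int)
    w=14;p=im[v-w:v+w,u-w:u+w].astype(int);s=np.median(im[v-2:v+3,u-2:u+3].reshape(-1,3),0)
    m=(np.abs(p-s).max(2)<26).astype(np.uint8);m=cv2.morphologyEx(m,cv2.MORPH_OPEN,np.ones((5,5)))
    k,l,st,ce=cv2.connectedComponentsWithStats(m);j=l[w,w];uv=ce[j]+[u-w,v-w]
    print(i,s,st[j],((ray(c,uv,.083)[:2]-P[f"m{i}"])*1000).round(1))
a=cv2.resize(im[110:310,130:490],None,fx=2.2,fy=2.2);cv2.imwrite("pics/t3.png",a[...,::-1])
c=bot.read_camera("side");cv2.imwrite("pics/s3.png",c["color"][...,::-1])
E
```

```text
t: 29.65
eef_pos: [0.6417, -0.0526, 0.2258]
tool_rot: [0.003, 0.648, 0.762, 0.002]
contact_force: [0.0, 0.9, -0.2]
gripper_width: 0.822
grasp_force: 0.0
t: 30.55
eef_pos: [0.6765, -0.2805, 0.2207]
tool_rot: [-0.0, 0.648, 0.762, -0.0]
contact_force: [-0.4, -0.2, -0.5]
gripper_width: 0.82
grasp_force: 0.0
0 [28. 48. 31.] [  4   6  18  18 272] [-2.4  2. ]
1 [ 70. 148.  82.] [  6   6  17  17 251] [-0.1  0.2]
2 [144. 179. 140.] [  6   6  18  17 256] [0.  0.1]
3 [178. 180. 185.] [  5   5  18  17 255] [1.1 1.9]
```

View pics/t3.png

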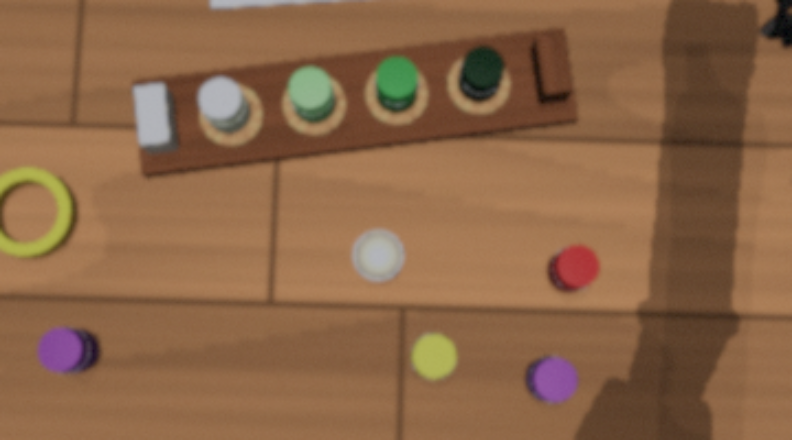

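View pics/s3.png

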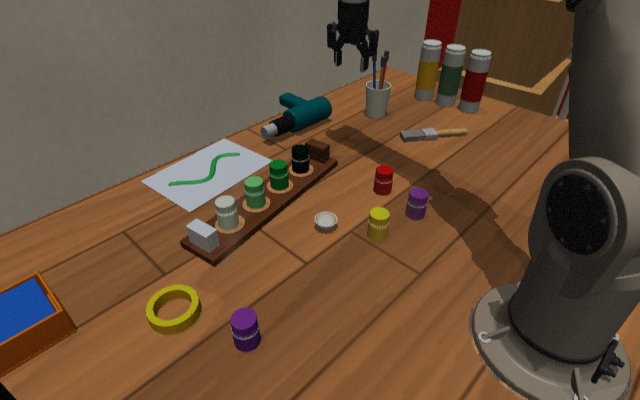

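All four stand upright on their marks, pale at side-view pixel (227,212) by the white block through to dark at (300,159), each within about 3 mm of centre. The red pot is untouched at (383,180).

```bash
python3 -c "
from station import bot
print(bot.hand_in())"
```

```text
the job is handed in; nothing more can be done
None
```

The four green pots stand upright on their marks in order of shade, palest next to the white block and darkest at the far end, each within about 3 mm of centre by the top camera; the red pot and look-alikes were left alone, and the job was handed in at about 31 s.

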